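# Pack a set of pastry stamps into its tray

## Robot

A 6-joint arm with a two-finger parallel gripper is mounted at the origin on the work surface. World frame = base frame: x ahead of the robot, y to its left, z up, the work surface at z = 0. Lengths are in m, angles in rad, forces in N, time in s.
With the tool pointing down it reaches from about 0.35 to 0.775 m from the base axis. Payload 7.3 kg.
Tool frame: the origin (TCP) lies at the centre of the arm's flange, where the gripper is bolted on; the fingertips stand 178 mm ahead of it and the grasp point (between the pads) lies 159 mm ahead of it; z points along the fingers, y is the line along which they close (so a half turn about z gives the same grasp; the last joint's range is limited). The gripper opens to 92 mm and grips with 3 to 60 N. Pads are 19 mm wide; open, the fingers measure 130 mm over their backs; the gripper's body (75 mm by 190 mm) begins 47 mm behind the grasp point.
Start: joints at [-1.4, 0.342, 1.524, -0, 1.275, -0.146], TCP at [0.164, -0.499, 0.405] pointing down, gripper open.
Joint ranges: [-2.53, 2.53], [-0.77, 2.02], [0.04, 2.7], [-1, 4.14], [0.28, 2.66], [-3.11, 3.11]. Speed limits (rad/s): [2.57, 2.57, 3.14, 3.14, 3.14, 3.14].

## Interface

Orientations are given as [roll, pitch, yaw] about the fixed x, y, z axes, in that order (R = Rz(yaw) Ry(pitch) Rx(roll)).
In Python, from cell import telemetry, vision, ticket gives the robot as it stands.
- The arm moves only by the shell command python3 -m crank 'ROWS' [FORCE]. ROWS is JSON, a list of rows, each a list of 5 numbers: the gripper command: -1 is shut, 1 is fully open, values between are in proportion, then the shift along the tool's x, y, z in mm, then the turn about the tool's z in rad. In form: [[fingers, dx, dy, dz, roll], ...]. A call has 1 to 12 rows; each row is the pose to reach, as a shift and turn from the pose commanded when the call began, along the tool's axes at that moment; what a row does not reach only later rows make up. A row lasts 1/12 s, in which the tool goes at most 41.7 mm and 7.16 degrees, less where a joint would pass 70% of its speed; a pose out of reach is approached as far as the arm can. A call with a gripper value outside its range is refused whole. The fingers move at their own pace and stop on an object; FORCE is the grip in N (left out, the last holds). Time passes only in rows, so rows that repeat a pose let the fingers close. It gives the time, the measured TCP pose, the force, the opening and the grip force at its end, in the units of the state.
- telemetry.observe(): the state, without advancing time (a new reading comes with each control period).
- vision.read_camera(name): name is "side" or "top" or "wrist"; returns (picture, depth): 480x640x3 uint8, red, green, blue; 480x640 float32, m along the optical axis (not along the pixel's ray), 0 where there is no reading.
- vision.get_calibration(name): a dict with "camera_matrix" (3x3 intrinsics, pixels), "dist" ([k1, k2, p1, p2, k3] as OpenCV has them; the pictures are not rectified), "rvec" (rotation vector, rad) and "tvec" (3), from world to camera coordinates, as OpenCV has them. Camera axes: x right, y down, z forward; pixel columns grow to the right and rows downward; lengths in m; the calibration is good to about 2 mm. A picture is of the moment at which its call begins: read the wrist's pose just before it. get_calibration takes no time and is no camera call; for the wrist camera it gives the pose at the moment of the call.
- ticket.hand_in(): hands the job in; it is judged then, once.
The state is a dict: "time": time; "qpos": joint angles; "qvel": joint speeds; "joint_efforts": joint torques, N m; "tool_pos": TCP position; "tool_rot": TCP orientation; "contact_force": force on the tool from outside, world axes, zero at the start; "torque": the same for the moment, N m; "opening": finger opening in m; "grip_force": force on a finger pad.
Only numpy, scipy, OpenCV 4.12 (cv2) and the standard library are available. Lean on these libraries where they do the work, as an engineer would, in place of code of your own. Each camera call takes 0.05 s, during which the arm holds its last target. There are 200 camera calls.

## Task

Pack the set of four large wooden pastry stamps into the tray: stand each one upright and fully down inside the nest whose fence has the outline of its head (round, square, flower, oblong). Set them down gently rather than dropping them, knock no stamp over, and leave the two small stamps, round and square, standing where they are.

Things in the scene. Friction and masses are not known exactly. Their poses are not given: they have to be found in the camera images.
- stamp_round: Large round pastry stamp: head a disc 60 mm across, about 90 g. Pale beech, standing upright: head 24 mm high, and from the middle of its top a plain round handle 20 mm thick up to 74 mm above the underside (25 mm collar, 4 mm high, at its foot). Grip the handle from above. Origin: centre of the underside, z up the handle.
- stamp_square: Large square pastry stamp: head 52 x 52 mm, sides along its x and y, about 90 g. Pale beech, standing upright: head 24 mm high, and from the middle of its top a plain round handle 20 mm thick up to 74 mm above the underside (25 mm collar, 4 mm high, at its foot). Grip the handle from above. Origin: centre of the underside, z up the handle.
- stamp_flower: Flower pastry stamp: head with five round petals, about 60 mm across, one petal pointing along x, about 85 g. Pale beech, standing upright: head 24 mm high, and from the middle of its top a plain round handle 20 mm thick up to 74 mm above the underside (25 mm collar, 4 mm high, at its foot). Grip the handle from above. Origin: centre of the underside, z up the handle.
- stamp_oblong: Oblong pastry stamp: head 68 mm (along its x) by 30 mm (along its y), about 90 g. Pale beech, standing upright: head 24 mm high, and from the middle of its top a plain round handle 20 mm thick up to 74 mm above the underside (25 mm collar, 4 mm high, at its foot). Grip the handle from above. Origin: centre of the underside, z up the handle.
- small_round: Small round stamp, a look-alike from another set that stays where it is: head a disc 37 mm across, about 50 g. Pale beech, standing upright: head 24 mm high, and from the middle of its top a plain round handle 20 mm thick up to 74 mm above the underside (25 mm collar, 4 mm high, at its foot). Grip the handle from above. Origin: centre of the underside, z up the handle.
- small_square: Small square stamp, a look-alike from another set that stays where it is: head 33 x 33 mm, about 50 g. Pale beech, standing upright: head 24 mm high, and from the middle of its top a plain round handle 20 mm thick up to 74 mm above the underside (25 mm collar, 4 mm high, at its foot). Grip the handle from above. Origin: centre of the underside, z up the handle.
- nest_round: Nest for the large round stamp: round wooden fence, 76 mm clear inside. Fixed. Fence 10 mm high on a cork pad 90 mm square, 4 mm thick, in the packing tray (202 mm square, wall 24 mm high; four nests two by two, 92 mm apart, places vary). Origin: centre of the pad underside, 7 mm above the table; a seated stamp rests 4 mm above it. z up.
- nest_square: Nest for the large square stamp: square wooden fence, 68 x 68 mm clear inside, sides along x and y. Fixed. Fence 10 mm high on a cork pad 90 mm square, 4 mm thick, in the packing tray (202 mm square, wall 24 mm high; four nests two by two, 92 mm apart, places vary). Origin: centre of the pad underside, 7 mm above the table; a seated stamp rests 4 mm above it. z up.
- nest_flower: Nest for the flower stamp: wavy five-petalled fence, 64 mm clear inside at its narrowest, so the stamp fits at any turn. Fixed. Fence 10 mm high on a cork pad 90 mm square, 4 mm thick, in the packing tray (202 mm square, wall 24 mm high; four nests two by two, 92 mm apart, places vary). Origin: centre of the pad underside, 7 mm above the table; a seated stamp rests 4 mm above it. z up.
- nest_oblong: Nest for the oblong stamp: oblong wooden fence, 82 mm (along x) by 46 mm (along y) clear inside. Fixed. Fence 10 mm high on a cork pad 90 mm square, 4 mm thick, in the packing tray (202 mm square, wall 24 mm high; four nests two by two, 92 mm apart, places vary). Origin: centre of the pad underside, 7 mm above the table; a seated stamp rests 4 mm above it. z up.
There are look-alikes about, which are no part of the job. Leave any turquoise look-alike of the small_round alone.

How it is judged:
At the end, for the whole second after the job is handed in: Each of the four large stamps stands upright (within 0.1 rad) on the pad of the nest of its own outline, within 12 mm of its centre and its underside at most 4 mm above the pad, at rest; the two small stamps stand upright, at rest, within 30 mm of where they stood at the start (horizontal distance between stamp_round and nest_round below 0.012 m and z of stamp_round in the frame of nest_round below 0.008 m and angle between each of stamp_round, stamp_square, stamp_flower, stamp_oblong, small_round, small_square's own z axis and vertical below 0.1 rad and linear speed of each of stamp_round, stamp_square, stamp_flower, stamp_oblong, small_round, small_square below 0.02 m/s and horizontal distance between stamp_square and nest_square below 0.012 m and z of stamp_square in the frame of nest_square below 0.008 m and horizontal distance between stamp_flower and nest_flower below 0.012 m and z of stamp_flower in the frame of nest_flower below 0.008 m and horizontal distance between stamp_oblong and nest_oblong below 0.012 m and z of stamp_oblong in the frame of nest_oblong below 0.008 m and distance of each of small_round, small_square from where it was at the start of the episode below 0.03 m); the robot touches nothing.
It fails at once if a stamp is knocked over (leans more than 0.8 rad) (angle between any of stamp_round, stamp_square, stamp_flower, stamp_oblong, small_round, small_square's own z axis and vertical above 0.8 rad).
It fails at once if a large stamp is dropped into its nest (faster than 0.7 m/s within 30 mm beside its centre) ((horizontal distance between stamp_round and nest_round below 0.03 m and linear speed of stamp_round above 0.7 m/s) or (horizontal distance between stamp_square and nest_square below 0.03 m and linear speed of stamp_square above 0.7 m/s) or (horizontal distance between stamp_flower and nest_flower below 0.03 m and linear speed of stamp_flower above 0.7 m/s) or (horizontal distance between stamp_oblong and nest_oblong below 0.03 m and linear speed of stamp_oblong above 0.7 m/s)).
It also fails if it takes over 112 s, if anything falls off the work surface, if the arm or the gripper's body presses on something with over 40 N, if the wrist force passes 120 N, or if a joint passes its speed limit or range.

## Working session

There is one attempt and no reset: what is moved stays moved. The work goes in short steps, Python scripts to look and compute and a shell command to move; the robot and the scene stay as the last step left them, time stands still between calls to the robot, and variables do not carry over. Pictures are saved under pics/ and viewed, at most 14 in all, crops included, and the job is handed in when it is done.

```bash
mkdir -p pics; ls; python3 - <<'E'
from cell import telemetry, vision
import cv2,numpy as np
print(telemetry.observe())
for n in ["top","side"]:
    p,d=vision.read_camera(n); cv2.imwrite(f"pics/{n}0.png",p[:,:,::-1]); np.save(f"{n}0.npy",d)
    print(n,vision.get_calibration(n))
E
```

```text
pics
{'time': 0.0, 'qpos': array([-1.40004955e+00,  3.42740587e-01,  1.52501994e+00, -1.07967395e-05,
        1.27538977e+00, -1.45999649e-01]), 'qvel': array([-0.00047778,  0.00079801, -0.00048605, -0.00088149,  0.00066883,
        0.00101657]), 'joint_efforts': array([-5.58552238e-04, -4.31242812e+01, -2.44221586e+01,  7.18661374e-02,
        5.59503108e-02, -1.02998317e-04]), 'tool_pos': array([ 0.16352243, -0.49874528,  0.40403446]), 'tool_rot': array([-3.14005008e+00, -2.16393738e-04,  3.16749408e-01]), 'contact_force': array([-0.08543481,  0.22868291, -0.46128985]), 'torque': array([-0.05215025,  0.00313058, -0.01925669]), 'grip_force': 0.0, 'opening': 0.09173040770642475}
top {'camera_matrix': array([[460.33845924,   0.        , 322.22379516],
       [  0.        , 460.33845924, 234.93877455],
       [  0.        ,   0.        ,   1.        ]]), 'dist': array([-0.06000242,  0.        ,  0.        ,  0.        ,  0.        ]), 'rvec': array([ 2.22405045, -2.19363305,  0.0518184 ]), 'tvec': array([0.02824367, 0.53200997, 0.858233  ])}
side {'camera_matrix': array([[606.80325889,   0.        , 322.26485225],
       [  0.        , 606.80325889, 232.34010918],
       [  0.        ,   0.        ,   1.        ]]), 'dist': array([-0.0736148,  0.       ,  0.       ,  0.       ,  0.       ]), 'rvec': array([ 0.4873393 , -2.70987743,  1.21518483]), 'tvec': array([0.52111789, 0.15535248, 0.99498286])}
```

View pics/top0.png

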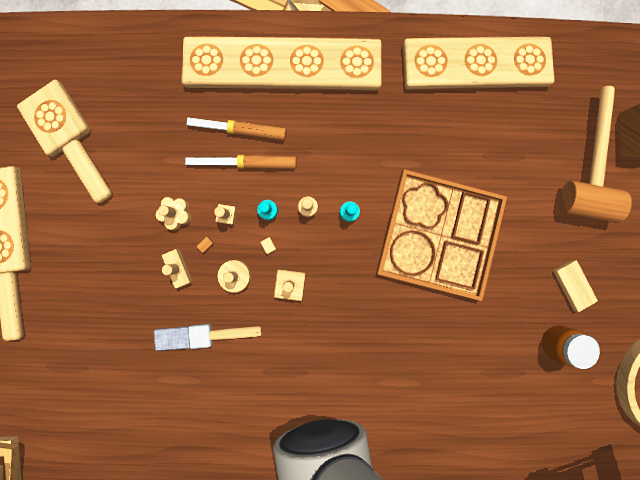

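View pics/side0.png

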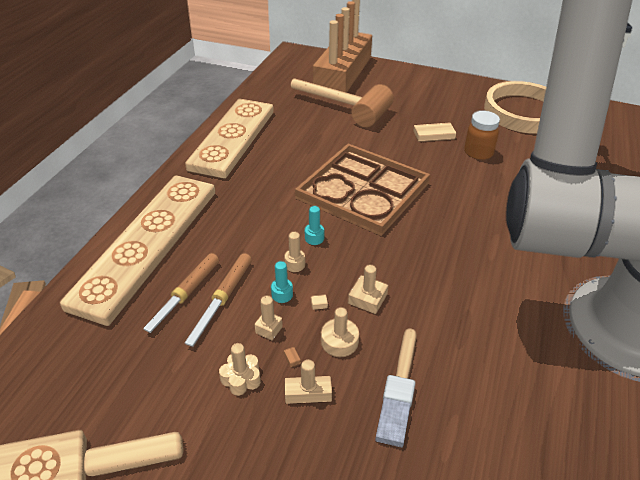

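The top view shows the large stamps: flower (172,212), oblong (176,269), round (233,277), square (290,286). The small square is at (225,213), the small round at (308,207), and turquoise look-alikes at (266,210) and (349,211). The tray nests are flower (425,206), oblong (473,219), round (412,253) and square (460,266). The side view agrees.

```bash
cat > h.py <<'E'
import cv2,numpy as np
from cell import telemetry, vision
def cloud(n,d,cal=None):
    c=cal or vision.get_calibration(n)
    v,u=np.mgrid[0:480,0:640]
    q=cv2.undistortPoints(np.stack([u,v],-1).reshape(-1,1,2).astype(float),c["camera_matrix"],c["dist"]).reshape(480,640,2)
    P=np.dstack([q*d[...,None],d])
    R=cv2.Rodrigues(c["rvec"])[0]
    return (P-c["tvec"])@R
def ray(n,px,z,cal=None):
    c=cal or vision.get_calibration(n); R=cv2.Rodrigues(c["rvec"])[0]
    q=cv2.undistortPoints(np.array(px,float).reshape(-1,1,2),c["camera_matrix"],c["dist"])[:,0]
    D=np.c_[q,np.ones(len(q))]@R; o=-R.T@c["tvec"]
    return o+D*((z-o[2])/D[:,2])[:,None]
E
python3 - <<'E'
from h import *
W=cloud("top",np.load("top0.npy")); 
print("table z",np.median(W[300:330,380:480,2]))
im=cv2.imread("pics/top0.png")
Z=W[...,2]
for n,(u,v) in dict(flower=(172,212),ssq=(225,213),t1=(266,210),srd=(308,207),t2=(349,211),obl=(176,269),rnd=(233,277),sq=(290,286)).items():
    m=np.zeros((480,640),bool); m[v-27:v+27,u-26:u+26]=1
    # only nearest component
    k,l=cv2.connectedComponents((m&(Z>0.012)&(Z<.1)).astype(np.uint8)); 
    ls=l[v-6:v+6,u-6:u+6]; lab=np.bincount(ls[ls>0]).argmax(); m=l==lab
    top=W[m&(Z>.069)]; head=W[m&(Z>.018)&(Z<.03)]
    r=cv2.minAreaRect((head[:,:2]*1000).astype(np.float32))
    print(n,"handle",top[:,:2].mean(0).round(4),len(top),"zmax",Z[m].max().round(3),"head rect",np.round(r[0],1),np.round(r[1],1),round(r[2],1))
m=np.zeros((480,640),bool); m[160:310,365:520]=1
t=W[m&(Z>.018)&(Z<.03)]; r=cv2.minAreaRect((t[:,:2]*1000).astype(np.float32)); print("tray",r)
for k,p in dict(flower=(425,206),obl=(473,219),rnd=(412,253),sq=(460,266)).items(): print(k,ray("top",[p],.012).round(4))
E
```

```text
table z 0.000347792225075066
flower handle [0.5689 0.3153] 103 zmax 0.077 head rect [567.8 316.5] [58.2 56. ] 87.6
ssq handle [0.5675 0.217 ] 94 zmax 0.077 head rect [567.8 216.8] [33.3 31.1] 81.6
t1 handle [0.5782 0.1387] 99 zmax 0.078 head rect [578.7 138.8] [33.9 35.7] 89.9
srd handle [0.585  0.0636] 97 zmax 0.077 head rect [585.   63.4] [35.7 34.6] 47.0
t2 handle [ 0.5773 -0.0149] 96 zmax 0.078 head rect [577.7 -14.8] [34.2 36. ] 45.9
obl handle [0.4657 0.3064] 104 zmax 0.078 head rect [465.6 307.2] [68.7 31.4] 24.0
rnd handle [0.4537 0.1992] 98 zmax 0.077 head rect [453.7 199.9] [57.5 59.8] 0.7
sq handle [0.4391 0.0947] 100 zmax 0.078 head rect [438.7  95.2] [52.2 52.4] 83.4
tray ((534.5380249023438, -188.9283905029297), (203.73118591308594, 202.1709442138672), 76.37227630615234)
flower [[ 0.589  -0.1583  0.012 ]]
obl [[ 0.5658 -0.2506  0.012 ]]
rnd [[ 0.4998 -0.1341  0.012 ]]
sq [[ 0.4763 -0.2258  0.012 ]]
```

```bash
cat >> h.py <<'E'
def go(x,y,z,yaw):
    "tool-axis shift (mm) and turn from the present pose to TCP x,y,z,yaw; target z is of the TCP"
    s=telemetry.observe(); p=s["tool_pos"]; a=s["tool_rot"][2]; w=np.array([x,y,z])-p
    c,n=np.cos(a),np.sin(a)
    print("shift mm",np.round(1000*np.array([c*w[0]+n*w[1],n*w[0]-c*w[1],-w[2]]),1),"turn",round((a-yaw+np.pi)%(2*np.pi)-np.pi,3),"t",round(s["time"],2))
E
python3 -m crank '[[1,450,-178,0,0.554],[1,450,-178,0,0.554],[1,450,-178,0,0.554],[1,450,-178,0,0.554],[1,450,-178,0,0.554],[1,450,-178,0,0.554],[1,450,-178,0,0.554],[1,450,-178,0,0.554],[1,450,-178,0,0.554],[1,450,-178,0,0.554],[1,450,-178,0,0.554],[1,450,-178,0,0.554]]' 20
python3 -m crank '[[0.2,0,0,0,0],[0.2,0,0,0,0],[0.2,0,0,0,0]]'
python3 - <<'E'
from h import *
print(telemetry.observe()["tool_pos"],telemetry.observe()["tool_rot"])
c=vision.get_calibration("wrist");p,d=vision.read_camera("wrist"); cv2.imwrite("pics/w0.png",p[:,:,::-1]); np.save("w0.npy",d); np.save("w0c.npy",c,allow_pickle=True)
print(c)
E
```

```text
time: 1.1
tool_pos: [0.5369, -0.1879, 0.4044]
tool_rot: [3.142, 0.001, -0.237]
contact_force: [0.1, -1.1, 0.9]
opening: 0.0916
grip_force: 0.0
time: 1.35
tool_pos: [0.5354, -0.1896, 0.4041]
tool_rot: [3.141, 0.002, -0.236]
contact_force: [-0.0, -0.4, 0.0]
opening: 0.0765
grip_force: 0.0
[ 0.53539389 -0.18963603  0.40411209] [ 3.14133692e+00  1.51128563e-03 -2.36476771e-01]
{'camera_matrix': array([[413.61892641,   0.        , 325.56658721],
       [  0.        , 413.61892641, 238.05607731],
       [  0.        ,   0.        ,   1.        ]]), 'dist': array([-0.08181622,  0.        ,  0.        ,  0.        ,  0.        ]), 'rvec': array([-1.81138881,  2.2962258 ,  0.36650492]), 'tvec': array([-0.05906448,  0.49894118,  0.56633591])}
```

View pics/w0.png

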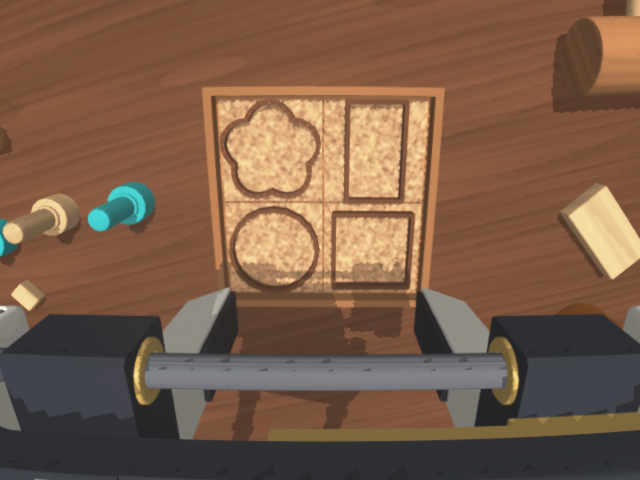

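The wrist view shows the nests clearly: flower (272,148), oblong (376,150), round (274,248), square (372,249).

```bash
python3 - <<'E'
from h import *
c=np.load("w0c.npy",allow_pickle=True).item(); W=cloud("wrist",np.load("w0.npy"),c); Z=W[...,2]
im=cv2.imread("pics/w0.png"); g=cv2.cvtColor(im,cv2.COLOR_BGR2HSV)[...,2]
for n,(u,v) in dict(flower=(272,148),obl=(376,150),rnd=(274,248),sq=(372,249)).items():
    b=(cv2.medianBlur(g,5)>135).astype(np.uint8)
    k,l=cv2.connectedComponents(b,connectivity=4); m=(l==l[v,u]).astype(np.uint8)
    cs=max(cv2.findContours(m,cv2.RETR_EXTERNAL,cv2.CHAIN_APPROX_NONE)[0],key=cv2.contourArea)
    P=(ray("wrist",cs[:,0],.016,c)[:,:2]*1000).astype(np.float32)
    r=cv2.minAreaRect(P); e=cv2.minEnclosingCircle(P); M=cv2.moments(P.reshape(-1,1,2))
    print(n,"rect",np.round(r[0],1),np.round(r[1],1),round(r[2],1),"circ",np.round(e[0],1),round(e[1],1),"cen",round(M["m10"]/M["m00"],1),round(M["m01"]/M["m00"],1))
    if n=="flower":
        q=P-np.array([M["m10"],M["m01"]])/M["m00"]; a=np.arctan2(q[:,1],q[:,0]); R=np.hypot(*q.T)
        print(" phase deg",np.degrees(np.angle((R*np.exp(5j*a)).mean()))/5, R.min(),R.max())
    print("  floor z",np.median(Z[m>0]).round(4))
m=np.zeros_like(Z,bool); m[80:285,195:450]=1
t=W[m&(Z>.026)&(Z<.036)]; r=cv2.minAreaRect((t[:,:2]*1000).astype(np.float32)); print("tray",r,len(t))
# flower stamp phase, top view
T=cloud("top",np.load("top0.npy")); s=T[180:245,140:205].reshape(-1,3); s=s[(s[:,2]>.018)&(s[:,2]<.03)]
q=s[:,:2]*1000-[568.9,315.3]; a=np.arctan2(q[:,1],q[:,0]);R=np.hypot(*q.T)
o=[ (R[(np.degrees(a)//6)==k].max() if ((np.degrees(a)//6)==k).any() else 0) for k in range(-30,30)]
ang=np.radians(np.arange(-30,30)*6+3); print("stamp phase",np.degrees(np.angle((np.array(o)*np.exp(5j*ang)).mean()))/5, np.round(o))
E
```

```text
flower rect [ 538.6 -122.2] [523.3 293.2] 76.6 circ [ 551.3 -134. ] 275.5 cen 542.3 -171.0
 phase deg -2.1558354138166047 28.19054992651993 312.93551778882505
  floor z 0.0106
obl rect [ 538.6 -122.2] [523.3 293.2] 76.6 circ [ 551.3 -134. ] 275.5 cen 542.3 -171.0
  floor z 0.0106
rnd rect [ 538.6 -122.2] [523.3 293.2] 76.6 circ [ 551.3 -134. ] 275.5 cen 542.3 -171.0
  floor z 0.0106
sq rect [ 538.6 -122.2] [523.3 293.2] 76.6 circ [ 551.3 -134. ] 275.5 cen 542.3 -171.0
  floor z 0.0106
tray ((554.6301879882812, -91.50447845458984), (5.365509986877441, 85.6606674194336), 77.23518371582031) 4
stamp phase 32.85387774902819 [29. 27. 26. 25. 23. 23. 24. 29. 29. 29. 29. 29. 29. 27. 26. 24. 23. 23.
 23. 27. 28. 30. 29. 31. 30. 29. 27. 24. 24. 22. 26. 28. 28. 29. 31. 31.
 31. 30. 29. 26.  0.  0.  0.  0. 30. 30. 31. 31. 32. 30. 27. 26. 23. 25.
 27. 28. 29. 28. 29. 29.]
```

```bash
python3 - <<'E'
from h import *
c=np.load("w0c.npy",allow_pickle=True).item(); W=cloud("wrist",np.load("w0.npy"),c); Z=W[...,2]
im=cv2.imread("pics/w0.png"); g=cv2.cvtColor(im,cv2.COLOR_BGR2HSV)[...,2]
fl=((Z<.0155)&(Z>.006)).astype(np.uint8)
for T in (110,150):
  for n,(u,v) in dict(flower=(272,148),obl=(376,150),rnd=(274,248),sq=(372,249)).items():
    # dark fence ring: flood from centre over not-dark, limited to the pad
    win=np.zeros_like(g); cv2.circle(win,(u,v),62,1,-1)
    b=win*(cv2.GaussianBlur(g,(3,3),0)>T)*(fl if T==150 else 1)
    b=cv2.morphologyEx(b.astype(np.uint8),cv2.MORPH_OPEN,np.ones((5,5),np.uint8))
    k,l,st,_=cv2.connectedComponentsWithStats(b,connectivity=4); cc=l[v-8:v+8,u-8:u+8]; m=(l==np.bincount(cc[cc>0]).argmax()).astype(np.uint8)
    cs=max(cv2.findContours(m,cv2.RETR_EXTERNAL,cv2.CHAIN_APPROX_NONE)[0],key=cv2.contourArea)
    P=(ray("wrist",cs[:,0],.014,c)[:,:2]*1000).astype(np.float32)
    r=cv2.minAreaRect(P); M=cv2.moments(P.reshape(-1,1,2)); cen=np.array([M["m10"],M["m01"]])/M["m00"]
    print(T,n,"rect",np.round(r[0],1),np.round(r[1],1),round(r[2],1),"cen",cen.round(1))
    if n=="flower":
        q=P-cen; a=np.arctan2(q[:,1],q[:,0]); R=np.hypot(*q.T)
        print(" phase",np.degrees(np.angle(((R-R.mean())*np.exp(5j*a)).mean()))/5, R.min(),R.max())
E
```

```text
110 flower rect [ 590.7 -156.5] [102.3 106.9] 76.1 cen [ 591.2 -154.9]
 phase -29.89657001271617 48.62548297569145 56.63299849323417
110 obl rect [ 569.3 -238.7] [ 99.6 107.1] 76.5 cen [ 568.8 -240.8]
110 rnd rect [ 507.2 -137.5] [105.1 105.5] 76.4 cen [ 507.5 -136.6]
110 sq rect [ 480.9 -215.1] [103.9 119. ] 76.4 cen [ 481.  -217.3]
150 flower rect [ 592.2 -153.1] [77.9 74.4] 76.4 cen [ 590.  -152.6]
 phase -13.990012314710876 29.117887272072775 40.26994759941334
150 obl rect [ 568.9 -241.7] [44.9 81.5] 76.3 cen [ 568.8 -241.7]
150 rnd rect [ 501.9 -130.5] [74.4 70.5] 76.5 cen [ 501.8 -130.7]
150 sq rect [ 479.2 -219.9] [66.8 63.6] 76.6 cen [ 480.  -219.4]
```

```bash
python3 -c "
from h import *
go(.439,.095,.304,-.115)"
```

```text
shift mm [-160.5 -254.6  100.4] turn -0.123 t 1.4
```

```bash
python3 -m crank '[[0.2,-160,-255,100,-0.122],[0.2,-160,-255,100,-0.122],[0.2,-160,-255,100,-0.122],[0.2,-160,-255,100,-0.122],[0.2,-160,-255,100,-0.122],[0.2,-160,-255,100,-0.122],[0.2,-160,-255,100,-0.122],[0.2,-160,-255,100,-0.122],[0.2,-160,-255,100,-0.122],[0.2,-160,-255,100,-0.122],[0.2,-160,-255,100,-0.122]]' 20
python3 - <<'E'
from h import *
go(.439,.095,.215,-.115)
c=vision.get_calibration("wrist");p,d=vision.read_camera("wrist"); cv2.imwrite("pics/w1.png",p[:,:,::-1])
W=cloud("wrist",d,c);Z=W[...,2]; t=W[(Z>.07)&(Z<.08)&(abs(W[...,0]-.439)<.03)&(abs(W[...,1]-.095)<.03)]; print(t.mean(0) if len(t) else 0,len(t))
E
```

```text
time: 2.32
tool_pos: [0.4403, 0.0946, 0.3052]
tool_rot: [3.141, -0.001, -0.117]
contact_force: [-0.2, -0.2, -1.5]
opening: 0.0549
grip_force: 0.0
shift mm [-1.4 -0.2 90.2] turn -0.002 t 2.32
[0.43928502 0.09805173 0.07295524] 865
```

View pics/w1.png

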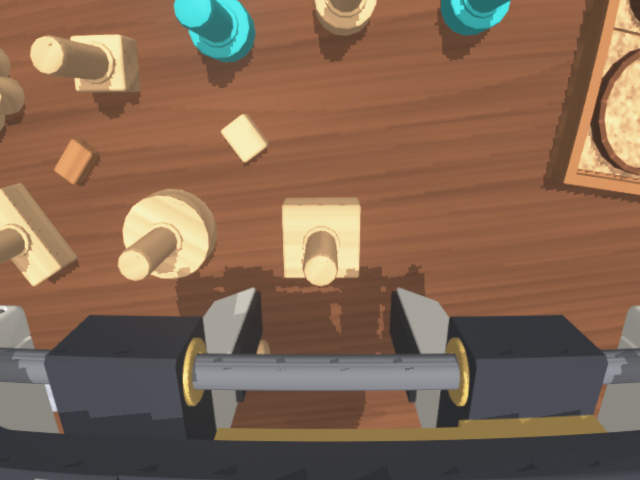

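Square stamp sits centred between the fingers at (320,250), aligned with the tool. Descend, grip, and lift.

```bash
python3 -m crank '[[0.2,-1,-2,30,0],[0.2,-1,-2,60,0],[0.2,-1,-2,80,0],[0.2,-1,-2,90,0],[0.2,-1,-2,90,0],[-1,-1,-2,90,0],[-1,-1,-2,90,0],[-1,-1,-2,90,0],[-1,-1,-2,90,0],[-1,-1,-2,90,0],[-1,-1,-2,90,0],[-1,-1,-2,90,0]]' 20
python3 -m crank '[[-1,0,0,0,0],[-1,0,0,-10,0],[-1,0,0,-30,0],[-1,0,0,-60,0],[-1,0,0,-90,0],[-1,0,0,-100,0],[-1,0,0,-100,0],[-1,0,0,-100,0]]' 20
python3 -c "
from h import *
go(.4795,-.221,.315,-.237)"
```

```text
time: 3.37
tool_pos: [0.4393, 0.0979, 0.2151]
tool_rot: [3.142, -0.001, -0.115]
contact_force: [-0.3, -0.8, 3.9]
opening: 0.0195
grip_force: 20.0
time: 4.03
tool_pos: [0.439, 0.0979, 0.3146]
tool_rot: [3.142, -0.001, -0.115]
contact_force: [0.0, 0.0, -1.3]
opening: 0.0198
grip_force: 20.0
shift mm [ 76.8 312.2  -0.4] turn 0.122 t 4.03
```

```bash
python3 -m crank '[[-1,15,62,0,0.03],[-1,30,125,0,0.06],[-1,46,187,0,0.09],[-1,62,250,0,0.122],[-1,72,290,0,0.122],[-1,77,312,0,0.122],[-1,77,312,0,0.122],[-1,77,312,0,0.122],[-1,77,312,0,0.122],[-1,77,312,0,0.122],[-1,77,312,30,0.122],[-1,77,312,50,0.122]]' 20
python3 - <<'E'
from h import *
c=vision.get_calibration("wrist");p,d=vision.read_camera("wrist"); cv2.imwrite("pics/w2.png",p[:,:,::-1])
go(.4795,-.221,.227,-.237)
E
```

```text
time: 5.03
tool_pos: [0.4793, -0.2194, 0.2627]
tool_rot: [-3.141, 0.002, -0.237]
contact_force: [-0.2, 0.3, -1.7]
opening: 0.0194
grip_force: 20.0
shift mm [ 1.9  2.1 31.9] turn 0.001 t 5.08
```

View pics/w2.png

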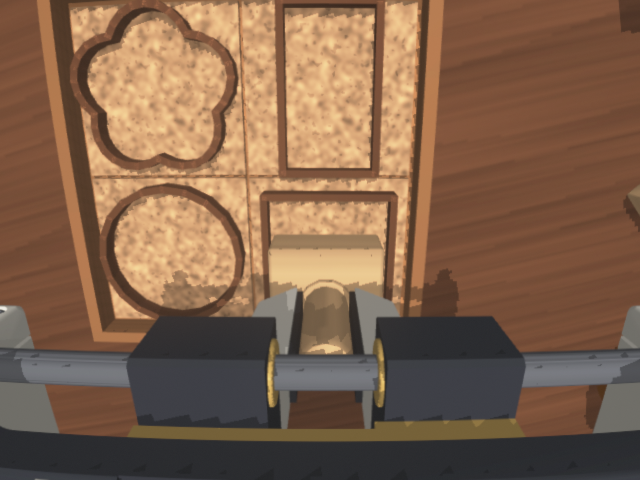

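The square head (270–383, row 265) lines up with the square nest, and the yaw matches. Lowering gently.

```bash
python3 -m crank '[[-1,1,1,8,0],[-1,1,1,16,0],[-1,1,1,22,0],[-1,1,1,28,0],[-1,1,1,32,0],[-1,1,1,35,0],[-1,1,1,37,0],[-1,1,1,37,0]]' 20
python3 -c "
from h import *
go(.4795,-.221,.227,-.237)"
```

```text
time: 5.75
tool_pos: [0.4806, -0.2221, 0.2275]
tool_rot: [-3.142, 0.0, -0.237]
contact_force: [0.0, -0.7, -1.8]
opening: 0.0199
grip_force: 20.0
shift mm [-1.3 -0.8  0.5] turn -0.0 t 5.75
```

```bash
python3 -m crank '[[-1,0,0,1,0],[-1,0,0,2,0],[-1,0,0,2,0]]' 20
python3 -m crank '[[-0.4,0,0,0,0],[-0.2,0,0,0,0],[-0.1,0,0,0,0],[0,0,0,0,0],[0,0,0,0,0],[0,0,0,0,0],[0,0,0,-20,0],[0,0,0,-50,0],[0,0,0,-80,0],[0,0,0,-90,0],[0,0,0,-90,0],[0,0,0,-90,0]]' 20
python3 -c "
from h import *
go(.4537,.2015,.305,-.237)"
```

```text
time: 6.0
tool_pos: [0.4807, -0.2222, 0.2261]
tool_rot: [3.141, -0.001, -0.237]
contact_force: [0.1, 0.5, 1.9]
opening: 0.0194
grip_force: 20.0
time: 7.0
tool_pos: [0.4804, -0.222, 0.3154]
tool_rot: [3.141, -0.0, -0.237]
contact_force: [0.6, -0.7, -0.4]
opening: 0.0454
grip_force: 0.0
shift mm [-125.5 -405.3   10.4] turn -0.0 t 7.0
```

```bash
python3 -m crank '[[0.2,-126,-405,10,0],[0.2,-126,-405,10,0],[0.2,-126,-405,10,0],[0.2,-126,-405,10,0],[0.2,-126,-405,10,0],[0.2,-126,-405,10,0],[0.2,-126,-405,10,0],[0.2,-126,-405,10,0],[0.2,-126,-405,10,0],[0.2,-126,-405,10,0],[0.2,-126,-405,10,0],[0.2,-126,-405,10,0]]' 20
python3 - <<'E'
from h import *
d=vision.read_camera("top")[1]; W=cloud("top",d)
d=vision.read_camera("wrist")[1]; c=vision.get_calibration("wrist")
W=cloud("wrist",d,c);Z=W[...,2]; t=W[(Z>.07)&(Z<.08)&(abs(W[...,0]-.454)<.03)&(abs(W[...,1]-.2)<.03)]; print(t.mean(0) if len(t) else 0,len(t))
go(.4537,.2015,.215,-.237)
E
```

```text
time: 8.0
tool_pos: [0.4523, 0.2033, 0.3037]
tool_rot: [3.14, 0.003, -0.233]
contact_force: [-0.2, 0.1, 0.2]
opening: 0.0551
grip_force: 0.0
[0.45482536 0.20106175 0.07316849] 910
shift mm [ 0.5 -1.  89.3] turn 0.001 t 8.1
```

```bash
python3 -m crank '[[0.2,1,0,30,0],[0.2,1,0,60,0],[0.2,1,0,80,0],[0.2,1,0,89,0],[0.2,1,0,89,0],[-1,1,0,89,0],[-1,1,0,89,0],[-1,1,0,89,0],[-1,1,0,89,0],[-1,1,0,89,0],[-1,1,0,89,0],[-1,1,0,89,0]]' 20
python3 -m crank '[[-1,0,0,0,0],[-1,0,0,-10,0],[-1,0,0,-30,0],[-1,0,0,-60,0],[-1,0,0,-90,0],[-1,0,0,-100,0],[-1,0,0,-100,0],[-1,0,0,-100,0]]' 20
python3 -c "
from h import *
go(.501,-.1315,.315,-.237)"
```

```text
time: 9.1
tool_pos: [0.4544, 0.2011, 0.2172]
tool_rot: [-3.141, -0.001, -0.237]
contact_force: [-1.1, 0.7, 2.4]
opening: 0.0196
grip_force: 20.0
time: 9.77
tool_pos: [0.454, 0.2009, 0.3171]
tool_rot: [-3.141, -0.001, -0.237]
contact_force: [-0.2, -1.4, -1.1]
opening: 0.0194
grip_force: 20.0
shift mm [123.7 312.1   2.1] turn -0.0 t 9.77
```

```bash
python3 -m crank '[[-1,24,62,0,0],[-1,49,124,0,0],[-1,62,156,0,0],[-1,76,192,0,0],[-1,91,230,0,0],[-1,107,270,0,0],[-1,118,298,0,0],[-1,124,312,0,0],[-1,124,312,0,0],[-1,124,312,0,0],[-1,124,312,30,0],[-1,124,312,50,0]]' 20
python3 - <<'E'
from h import *
c=vision.get_calibration("wrist");p,d=vision.read_camera("wrist"); cv2.imwrite("pics/w3.png",p[:,:,::-1])
go(.501,-.1315,.228,-.237)
E
```

```text
time: 10.77
tool_pos: [0.5008, -0.1303, 0.2649]
tool_rot: [-3.141, 0.002, -0.237]
contact_force: [-0.5, 0.6, -1.6]
opening: 0.0192
grip_force: 20.0
shift mm [ 1.9  1.5 33.1] turn 0.001 t 10.82
```

View pics/w3.png

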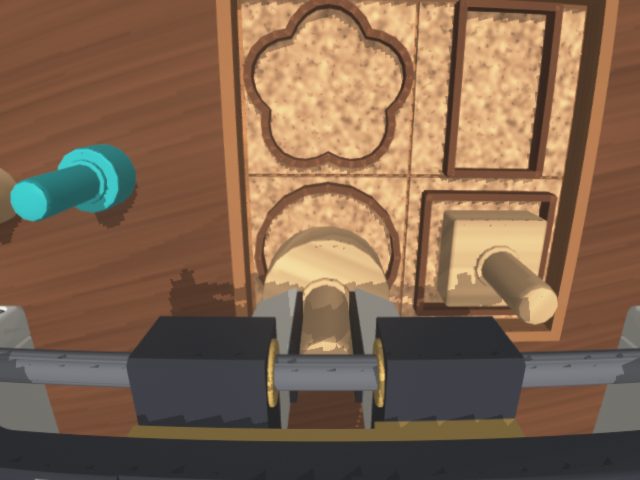

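The square stamp stands in its nest (490,258), and the round head (326,270) is centred over the round nest. Lowering.

```bash
python3 -m crank '[[-1,1,1,8,0],[-1,1,1,16,0],[-1,1,1,22,0],[-1,1,1,28,0],[-1,1,1,32,0],[-1,1,1,35,0],[-1,1,1,37,0],[-1,1,1,38,0],[-1,1,1,39,0],[-1,1,1,39,0],[-1,1,1,39,0]]' 20
python3 -m crank '[[-0.4,0,0,0,0],[-0.2,0,0,0,0],[-0.1,0,0,0,0],[0,0,0,0,0],[0,0,0,0,0],[0,0,0,0,0],[0,0,0,-20,0],[0,0,0,-50,0],[0,0,0,-80,0],[0,0,0,-90,0],[0,0,0,-90,0],[0,0,0,-90,0]]' 20
python3 -c "
from h import *
go(.466,.309,.305,.419)"
```

```text
time: 11.73
tool_pos: [0.5023, -0.1327, 0.2282]
tool_rot: [3.141, -0.001, -0.237]
contact_force: [-0.7, 0.7, 3.5]
opening: 0.0195
grip_force: 20.0
time: 12.73
tool_pos: [0.502, -0.1326, 0.3174]
tool_rot: [3.141, -0.0, -0.237]
contact_force: [-1.2, 0.1, -1.0]
opening: 0.0461
grip_force: 0.0
shift mm [-138.7 -420.8   12.4] turn -0.656 t 12.73
```

```bash
python3 -m crank '[[0.2,-139,-421,12,-0.656],[0.2,-139,-421,12,-0.656],[0.2,-139,-421,12,-0.656],[0.2,-139,-421,12,-0.656],[0.2,-139,-421,12,-0.656],[0.2,-139,-421,12,-0.656],[0.2,-139,-421,12,-0.656],[0.2,-139,-421,12,-0.656],[0.2,-139,-421,12,-0.656],[0.2,-139,-421,12,-0.656],[0.2,-139,-421,12,-0.656],[0.2,-139,-421,12,-0.656]]' 20
python3 - <<'E'
from h import *
vision.read_camera("top")
c=vision.get_calibration("wrist");p,d=vision.read_camera("wrist"); cv2.imwrite("pics/w4.png",p[:,:,::-1])
W=cloud("wrist",d,c);Z=W[...,2];m=(abs(W[...,0]-.466)<.05)&(abs(W[...,1]-.307)<.05)
print(W[m&(Z>.07)&(Z<.08)].mean(0))
go(.466,.309,.215,.419)
E
```

```text
time: 13.73
tool_pos: [0.4645, 0.3135, 0.3031]
tool_rot: [-3.14, 0.003, 0.424]
contact_force: [-0.8, -0.2, -0.9]
opening: 0.0554
grip_force: 0.0
[0.46641732 0.31109454 0.07291436]
shift mm [ 0.4  1.  88.4] turn 0.002 t 13.83
```

View pics/w4.png

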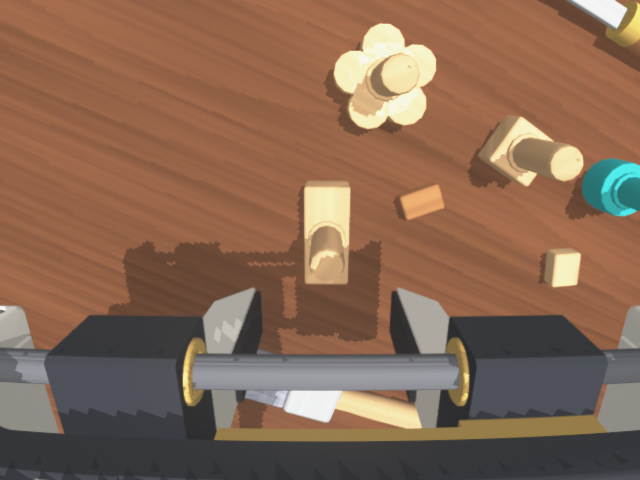

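The oblong (327,235) is aligned with the tool and centred between the fingers. Descend and grip.

```bash
python3 -m crank '[[0.2,1,0,30,0],[0.2,1,0,60,0],[0.2,1,0,80,0],[0.2,1,0,88,0],[0.2,1,0,88,0],[-1,1,0,88,0],[-1,1,0,88,0],[-1,1,0,88,0],[-1,1,0,88,0],[-1,1,0,88,0],[-1,1,0,88,0],[-1,1,0,88,0]]' 20
python3 -m crank '[[-1,0,0,0,0],[-1,0,0,-10,0],[-1,0,0,-30,0],[-1,0,0,-60,0],[-1,0,0,-90,0],[-1,0,0,-105,0],[-1,0,0,-105,0],[-1,0,0,-105,0]]' 20
python3 -c "
from h import *
go(.569,-.2425,.32,-.237)"
```

```text
time: 14.83
tool_pos: [0.467, 0.3097, 0.2182]
tool_rot: [3.142, -0.001, 0.419]
contact_force: [-0.7, -0.5, 2.5]
opening: 0.0196
grip_force: 20.0
time: 15.5
tool_pos: [0.4668, 0.3096, 0.3234]
tool_rot: [3.142, -0.002, 0.419]
contact_force: [0.3, -0.4, -0.1]
opening: 0.0196
grip_force: 20.0
shift mm [-131.2  545.9    3.4] turn 0.656 t 15.5
```

```bash
python3 -m crank '[[-1,-6,25,0,0.05],[-1,-15,62,0,0.12],[-1,-24,98,0,0.2],[-1,-33,136,0,0.28],[-1,-42,173,0,0.36],[-1,-51,210,0,0.44],[-1,-60,248,0,0.52],[-1,-69,285,0,0.6],[-1,-78,323,0,0.656],[-1,-87,361,0,0.656],[-1,-96,398,0,0.656],[-1,-105,436,0,0.656]]' 20
python3 -c "
from h import *
go(.569,-.2425,.32,-.237)"
```

```text
time: 16.5
tool_pos: [0.5478, -0.1332, 0.3207]
tool_rot: [-3.141, 0.004, -0.237]
contact_force: [1.1, -1.0, -0.5]
opening: 0.0194
grip_force: 20.0
shift mm [ 46.3 101.3   0.7] turn -0.0 t 16.5
```

```bash
python3 -m crank '[[-1,16,36,0,0],[-1,30,68,0,0],[-1,42,92,0,0],[-1,46,102,0,0],[-1,46,102,0,0],[-1,46,102,0,0],[-1,46,102,30,0],[-1,46,102,54,0],[-1,46,102,54,0]]' 20
python3 - <<'E'
from h import *
c=vision.get_calibration("wrist");p,d=vision.read_camera("wrist"); cv2.imwrite("pics/w5.png",p[:,:,::-1])
go(.569,-.2425,.229,-.237)
E
```

```text
time: 17.25
tool_pos: [0.5675, -0.2384, 0.2637]
tool_rot: [-3.138, 0.01, -0.235]
contact_force: [-0.2, 0.1, -1.1]
opening: 0.0194
grip_force: 20.0
shift mm [ 1.5  3.3 37.3] turn 0.002 t 17.3
```

View pics/w5.png

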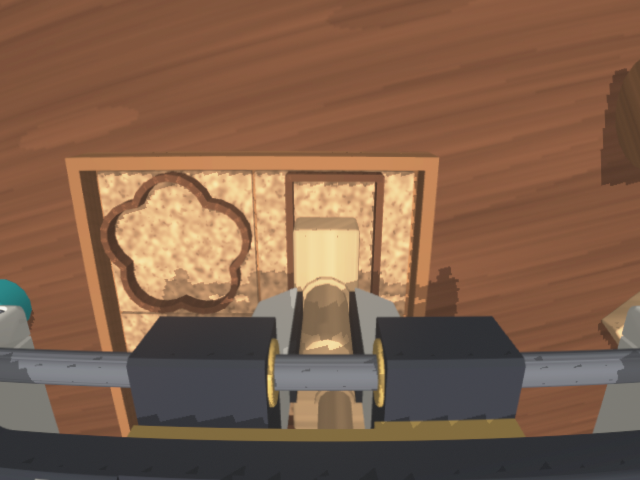

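The oblong head (326) is a few mm left of the nest middle (336). I let it settle with a small correction and check.

```bash
python3 -m crank '[[-1,1,2,5,0],[-1,1,2,10,0],[-1,1,2,10,0],[-1,1,2,10,0],[-1,1,2,10,0]]' 20
python3 -c "
from h import *
go(.569,-.2425,.229,-.237)
c=vision.get_calibration('wrist');p,d=vision.read_camera('wrist'); cv2.imwrite('pics/w6.png',p[150:480,80:450,::-1])"
```

```text
time: 17.72
tool_pos: [0.5697, -0.2436, 0.2595]
tool_rot: [3.141, -0.001, -0.237]
contact_force: [-0.1, -0.1, -1.5]
opening: 0.0194
grip_force: 20.0
shift mm [-1.  -0.9 30.5] turn -0.0 t 17.72
```

View pics/w6.png

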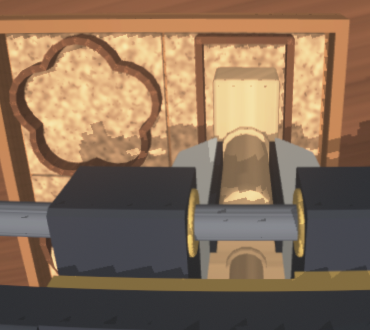

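The head (246) is now centred on the nest (245 in the crop), so I lower it.

```bash
python3 -m crank '[[-1,0,0,8,0],[-1,0,0,15,0],[-1,0,0,20,0],[-1,0,0,25,0],[-1,0,0,28,0],[-1,0,0,30,0],[-1,0,0,31,0],[-1,0,0,32,0],[-1,0,0,32,0],[-1,0,0,32,0]]' 20
python3 -m crank '[[-0.4,0,0,0,0],[-0.2,0,0,0,0],[-0.1,0,0,0,0],[0,0,0,0,0],[0,0,0,0,0],[0,0,0,0,0],[0,0,0,-20,0],[0,0,0,-50,0],[0,0,0,-80,0],[0,0,0,-90,0],[0,0,0,-90,0],[0,0,0,-90,0]]' 20
python3 -c "
from h import *
go(.569,.318,.305,.576)"
```

```text
time: 18.6
tool_pos: [0.5693, -0.2433, 0.2291]
tool_rot: [3.141, -0.0, -0.237]
contact_force: [-7.5, 4.3, 16.3]
opening: 0.0197
grip_force: 20.0
time: 19.6
tool_pos: [0.5694, -0.2434, 0.3163]
tool_rot: [3.141, 0.0, -0.237]
contact_force: [-0.0, -1.0, -1.4]
opening: 0.0457
grip_force: 0.0
shift mm [-132.3 -545.6   11.3] turn -0.813 t 19.6
```

```bash
python3 -m crank '[[0.2,-132,-546,11,-0.813],[0.2,-132,-546,11,-0.813],[0.2,-132,-546,11,-0.813],[0.2,-132,-546,11,-0.813],[0.2,-132,-546,11,-0.813],[0.2,-132,-546,11,-0.813],[0.2,-132,-546,11,-0.813],[0.2,-132,-546,11,-0.813],[0.2,-132,-546,11,-0.813],[0.2,-132,-546,11,-0.813],[0.2,-132,-546,11,-0.813],[0.2,-132,-546,11,-0.813]]' 20
python3 -c "
from h import *
go(.569,.318,.305,.576)"
```

```text
time: 20.6
tool_pos: [0.5687, 0.2583, 0.3042]
tool_rot: [-3.141, 0.004, 0.576]
contact_force: [0.8, -0.3, -0.0]
opening: 0.0552
grip_force: 0.0
shift mm [ 32.8 -49.9  -0.8] turn -0.0 t 20.6
```

```bash
python3 -m crank '[[0.2,32,-49,0,0],[0.2,32,-49,0,0],[0.2,32,-49,0,0],[0.2,32,-49,0,0],[0.2,32,-49,0,0],[0.2,32,-49,0,0]]' 20
python3 - <<'E'
from h import *
c=vision.get_calibration("wrist");p,d=vision.read_camera("wrist"); cv2.imwrite("pics/w7.png",p[:,:,::-1])
W=cloud("wrist",d,c);Z=W[...,2];m=(abs(W[...,0]-.569)<.05)&(abs(W[...,1]-.317)<.05)
print(W[m&(Z>.07)&(Z<.08)].mean(0))
go(.569,.318,.215,.576)
E
```

```text
time: 21.1
tool_pos: [0.5699, 0.3135, 0.3059]
tool_rot: [3.142, 0.002, 0.574]
contact_force: [0.2, -0.4, 0.0]
opening: 0.0552
grip_force: 0.0
[0.57085355 0.31972146 0.07287623]
shift mm [ 1.6 -4.4 91.3] turn -0.002 t 21.15
```

View pics/w7.png

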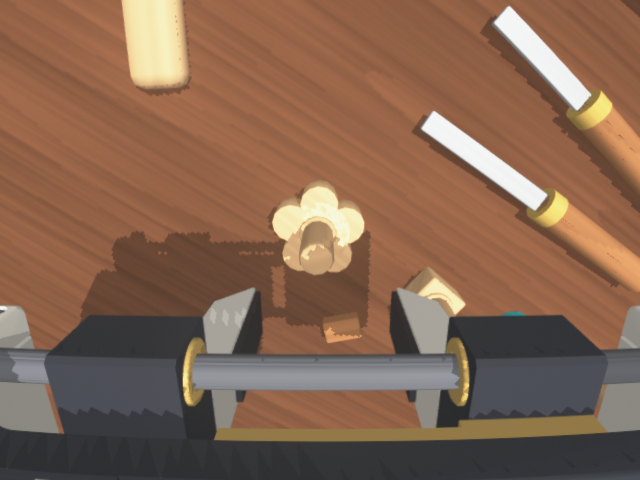

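Flower (318,235) has a petal straight along tool x, as the nest has. Small square is clear of the right finger.

```bash
python3 -m crank '[[0.2,3,-4,0,0],[0.2,3,-4,30,0],[0.2,3,-4,60,0],[0.2,3,-4,80,0],[0.2,3,-4,89,0],[0.2,3,-4,89,0],[-1,3,-4,89,0],[-1,3,-4,89,0],[-1,3,-4,89,0],[-1,3,-4,89,0],[-1,3,-4,89,0],[-1,3,-4,89,0]]' 20
python3 -m crank '[[-1,0,0,0,0],[-1,0,0,0,0],[-1,0,0,-10,0],[-1,0,0,-30,0],[-1,0,0,-60,0],[-1,0,0,-90,0],[-1,0,0,-105,0],[-1,0,0,-105,0],[-1,0,0,-105,0]]' 20
python3 -c "
from h import *
go(.5905,-.153,.32,-.237)"
```

```text
time: 22.15
tool_pos: [0.5702, 0.3199, 0.2185]
tool_rot: [3.141, -0.001, 0.576]
contact_force: [0.7, 0.2, 1.8]
opening: 0.0195
grip_force: 7.4
time: 22.9
tool_pos: [0.57, 0.3199, 0.3237]
tool_rot: [3.141, -0.002, 0.576]
contact_force: [-0.5, -0.5, -1.2]
opening: 0.0197
grip_force: 20.0
shift mm [-240.3  407.8    3.7] turn 0.813 t 22.9
```

```bash
python3 -m crank '[[-1,-12,20,0,0.06],[-1,-30,51,0,0.15],[-1,-48,82,0,0.24],[-1,-66,112,0,0.33],[-1,-84,143,0,0.42],[-1,-102,173,0,0.5],[-1,-120,204,0,0.58],[-1,-138,234,0,0.66],[-1,-156,265,0,0.74],[-1,-174,295,0,0.813],[-1,-192,326,0,0.813],[-1,-207,351,0,0.813]]' 20
python3 -m crank '[[-1,8,29,0,0],[-1,13,48,0,0],[-1,18,63,0,0],[-1,18,63,0,0],[-1,18,63,0,0],[-1,18,63,0,0],[-1,18,63,30,0],[-1,18,63,60,0],[-1,18,63,60,0],[-1,18,63,60,0]]' 20
python3 - <<'E'
from h import *
go(.5905,-.153,.2295,-.237)
c=vision.get_calibration("wrist");p,d=vision.read_camera("wrist"); cv2.imwrite("pics/w8.png",p[:,:,::-1])
E
```

```text
time: 23.9
tool_pos: [0.5869, -0.0896, 0.3208]
tool_rot: [3.141, 0.004, -0.238]
contact_force: [0.2, -0.4, -1.1]
opening: 0.0197
grip_force: 20.0
time: 24.73
tool_pos: [0.59, -0.1513, 0.2618]
tool_rot: [-3.141, 0.004, -0.236]
contact_force: [0.6, -0.0, 0.2]
opening: 0.0197
grip_force: 20.0
shift mm [ 0.9  1.6 32.3] turn 0.001 t 24.73
```

View pics/w8.png

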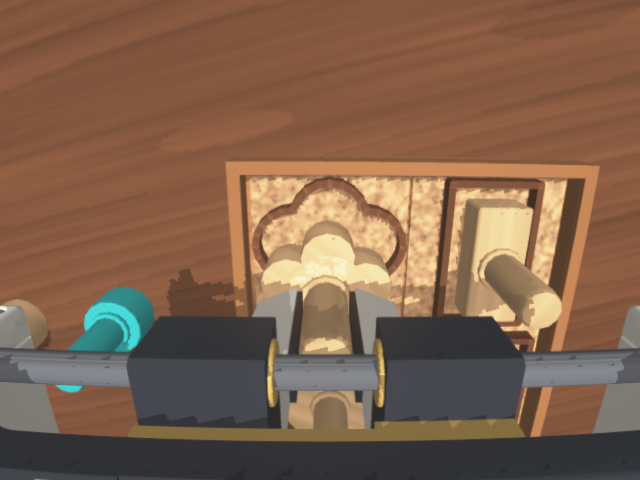

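Oblong stands in its nest (497,250). The flower (327) is about 1–2 mm left of the nest middle (330), petals aligned. Lowering.

```bash
python3 -m crank '[[-1,1,1,8,0],[-1,1,1,14,0],[-1,1,1,20,0],[-1,1,1,25,0],[-1,1,1,29,0],[-1,1,1,32,0],[-1,1,1,33,0],[-1,1,1,34,0],[-1,1,1,34,0],[-1,1,1,34,0]]' 20
```

```text
time: 25.62
tool_pos: [0.591, -0.154, 0.2295]
tool_rot: [3.141, -0.0, -0.237]
contact_force: [-1.9, -0.5, 3.9]
opening: 0.0196
grip_force: 20.0
```

```bash
python3 -m crank '[[-0.4,0,0,0,0],[-0.2,0,0,0,0],[-0.1,0,0,0,0],[0,0,0,0,0],[0,0,0,0,0],[0,0,0,0,0],[0,0,0,-20,0],[0,0,0,-50,0],[0,0,0,-80,0],[0,0,0,-110,0],[0,0,0,-140,0],[0,0,0,-170,0]]' 20
python3 -m crank '[[0,-150,30,0,0],[0,-150,30,0,0],[0,-150,30,0,0],[0,-150,30,0,0],[0,-150,30,0,0],[0,-150,30,0,0],[0,-150,30,0,0]]' 20
python3 - <<'E'
from h import *
c=vision.get_calibration("wrist");p,d=vision.read_camera("wrist"); cv2.imwrite("pics/w9.png",p[:,:,::-1])
W=cloud("wrist",d,c);Z=W[...,2]
for n,x,y in (("fl",.5905,-.153),("ob",.569,-.2425),("rd",.501,-.1315),("sq",.4795,-.221)):
    m=(np.hypot(W[...,0]-x,W[...,1]-y)<.035); t=W[m&(Z>.078)]; print(n,(t.mean(0)-[x,y,0]).round(4),np.median(t[:,2]).round(4),len(t))
E
```

```text
time: 26.62
tool_pos: [0.5908, -0.1538, 0.4004]
tool_rot: [3.142, -0.0, -0.237]
contact_force: [0.7, -0.9, -0.5]
opening: 0.0462
grip_force: 0.0
time: 27.2
tool_pos: [0.4386, -0.148, 0.3994]
tool_rot: [3.141, -0.002, -0.238]
contact_force: [0.2, 0.4, -0.1]
opening: 0.0462
grip_force: 0.0
fl [-0.0028  0.0001  0.0836] 0.084 598
ob [-0.0026  0.0015  0.0836] 0.084 640
rd [-0.0241  0.0078  0.3066] 0.3103 26114
sq [-0.0204  0.0162  0.2998] 0.3092 14261
```

View pics/w9.png

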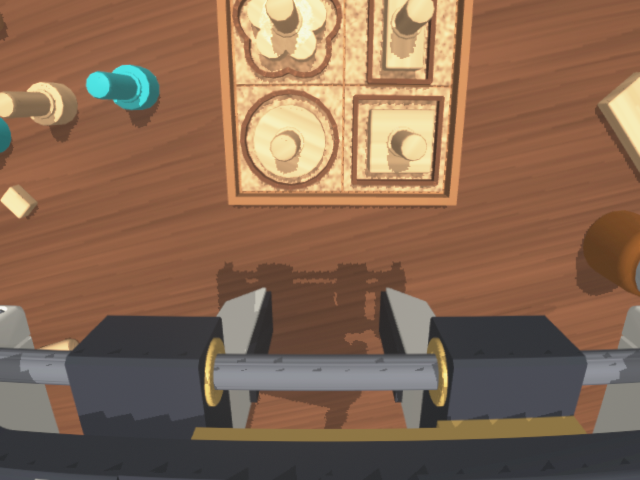

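All four stamps stand inside their fences: flower (285,28), oblong (408,35), round (287,143), square (403,140). The handle tops measure 84 mm, as expected for seated stamps. The robot is clear.

```bash
python3 -c "
from cell import ticket
print(ticket.hand_in())"
```

```text
the job is handed in; nothing more can be done
None
```

All four large stamps were standing in their matching nests and both small stamps were left alone when I handed the job in at about 27 s; no verdict came back.

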